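# Clear the fruit-and-nut board

## Task

Clear the kitchen board: first take the ripe apricots with a gentle grip and lower each into the deep white pot without dropping or bruising it. Then take the scraper block from its tile and scrape all the walnut shells along the board and off its end into the steel scraps tray (never push the shells with bare fingers), and finally stand the scraper back upright on its tile, leaving the mug, jar and bowl where they are.

Things in the scene. Friction and masses are not known exactly. Their poses are not given: they have to be found in the camera images.
- board: thick oak kitchen board, fixed to the counter, 280 (its x) x 300 (its y) x 40 mm high, top flat. Along both x sides a low rail 12 mm wide stands 12 mm above the top (clear width between rails 256 mm). Both y ends have no rail. Origin: centre of the underside, on the counter. A steel scraps tray is fixed to the board's -y end.
- tray_floor (a point): centre of the inner floor of the open steel scraps tray that touches the board's -y end (board y -150). Tray outside 280 (x) x 116 (y) mm, walls 4 mm thick and 30 mm high, so its rim lies 10 mm below the board's top; floor 4 mm above the counter. Axes as the board's.
- pot: round white ceramic pot without lid, fixed to the counter: outside diameter 200 mm, 80 mm high, wall 5 mm, inner floor 6 mm above the counter (a little narrower, 174 mm inside, below 12 mm). Origin: centre of the underside.
- tile: the scraper's rest: flat ceramic tile 190 (x) x 100 (y) x 6 mm lying fixed on the counter. Origin: centre of the underside.
- scraper: scraper block, about 220 g, weighted foot, standing upright on its foot: grey foot 120 (its x) x 56 (its y) x 14 mm, above it a dark wooden grip 110 (x) x 26 (y) mm that reaches 66 mm above the underside. Both long faces scrape alike. Origin: centre of the underside.
- apricot0: ripe apricot, round, 50 mm diameter at its middle, 45 mm high, with a small flat foot, 60 g; starts on the board's +y end; may be absent. Origin: its centre, 23 mm above the foot. Bruises easily: grip with 20 to 25 N a finger (spoilt above 70 N, both fingers added), press or knock it on the pot with under 20 N; let it fall no more than 10 mm (release 3 to 5 mm above the pot's floor).
- apricot1: ripe apricot, round, 50 mm diameter at its middle, 45 mm high, with a small flat foot, 60 g; starts on the board's +y end; may be absent. Origin: its centre, 23 mm above the foot. Bruises easily: grip with 20 to 25 N a finger (spoilt above 70 N, both fingers added), press or knock it on the pot with under 20 N; let it fall no more than 10 mm (release 3 to 5 mm above the pot's floor).
- apricot2: ripe apricot, round, 50 mm diameter at its middle, 45 mm high, with a small flat foot, 60 g; starts on the board's +y end; may be absent. Origin: its centre, 23 mm above the foot. Bruises easily: grip with 20 to 25 N a finger (spoilt above 70 N, both fingers added), press or knock it on the pot with under 20 N; let it fall no more than 10 mm (release 3 to 5 mm above the pot's floor).
- apricot3: ripe apricot, round, 50 mm diameter at its middle, 45 mm high, with a small flat foot, 60 g; starts on the board's +y end; may be absent. Origin: its centre, 23 mm above the foot. Bruises easily: grip with 20 to 25 N a finger (spoilt above 70 N, both fingers added), press or knock it on the pot with under 20 N; let it fall no more than 10 mm (release 3 to 5 mm above the pot's floor).
- shell0: half walnut shell, a brown dome lying flat side down: 30 mm diameter, 14.5 mm high, 12 g; starts on the board between its middle and its -y end; may be absent. Origin: in its middle, 7 mm above the flat side.
- shell1: half walnut shell, a brown dome lying flat side down: 30 mm diameter, 14.5 mm high, 12 g; starts on the board between its middle and its -y end; may be absent. Origin: in its middle, 7 mm above the flat side.
- shell2: half walnut shell, a brown dome lying flat side down: 30 mm diameter, 14.5 mm high, 12 g; starts on the board between its middle and its -y end; may be absent. Origin: in its middle, 7 mm above the flat side.
- shell3: half walnut shell, a brown dome lying flat side down: 30 mm diameter, 14.5 mm high, 12 g; starts on the board between its middle and its -y end; may be absent. Origin: in its middle, 7 mm above the flat side.
- shell4: half walnut shell, a brown dome lying flat side down: 30 mm diameter, 14.5 mm high, 12 g; starts on the board between its middle and its -y end; may be absent. Origin: in its middle, 7 mm above the flat side.
- shell5: half walnut shell, a brown dome lying flat side down: 30 mm diameter, 14.5 mm high, 12 g; starts on the board between its middle and its -y end; may be absent. Origin: in its middle, 7 mm above the flat side.
- shell6: half walnut shell, a brown dome lying flat side down: 30 mm diameter, 14.5 mm high, 12 g; starts on the board between its middle and its -y end; may be absent. Origin: in its middle, 7 mm above the flat side.
- shell7: half walnut shell, a brown dome lying flat side down: 30 mm diameter, 14.5 mm high, 12 g; starts on the board between its middle and its -y end; may be absent. Origin: in its middle, 7 mm above the flat side.
- mug: white mug with handle, 80 mm diameter, 90 mm high; a bystander, standing loose on the counter; leave it alone. Origin: centre of the underside.
- jar: glass jar with wooden cap, 70 mm diameter, 90 mm high; a bystander, standing loose on the counter; leave it alone. Origin: centre of the underside.
- bowl: small white bowl, 80 mm diameter, 42 mm high; a bystander, standing loose on the counter; leave it alone. Origin: centre of the underside.
- board_top (a point): centre of the board's flat top, 40 mm above the counter, axes as the board's

How it is judged:
By the outcome, as a careful person would: the job done as asked, in the order asked, and still so for the second after the job is handed in, with the robot touching nothing.
Of apricot0, apricot1, apricot2, apricot3 only 3 to 4 are there at a start; the rules pass over those that are not, and their reading is None.
Of shell0, shell1, shell2, shell3, shell4, shell5, shell6, shell7 only 5 to 8 are there at a start; the rules pass over those that are not, and their reading is None.
At some moment in a run one of scraper, shell0, shell1, shell2, shell3, shell4, shell5, shell6, shell7 may be knocked a few centimetres aside while the robot is not near it.
It also fails if it takes over 210 s, if anything falls off the work surface, if the arm or the gripper's body presses on something with over 40 N, if the wrist force passes 120 N, or if a joint passes its speed limit or range.

## Robot

A 7-joint arm with a two-finger parallel gripper is mounted at the origin on the work surface. World frame = base frame: x ahead of the robot, y to its left, z up, the work surface at z = 0. Lengths are in m, angles in rad, forces in N, time in s.
With the tool pointing down it reaches from about 0.35 to 0.9 m from the base axis. Payload 19.9 kg.
Tool frame: the origin (TCP) lies midway between the tips of the shut fingers; the grasp point (between the pads) lies 19 mm behind it; z points along the fingers, y is the line along which they close (so a half turn about z gives the same grasp; the last joint's range is limited). The gripper opens to 94 mm and grips with 3 to 60 N. Pads are 16 mm wide; open, the fingers measure 119 mm over their backs; the gripper's body (75 mm by 177 mm) begins 78 mm behind the grasp point.
Start: joints at [1.079, 0.417, -0.01, 1.614, 0.005, 1.111, -0.053], TCP at [0.272, -0.563, 0.205] pointing down, gripper open.
Joint ranges: [-2.81, 2.81], [-0.39, 2.02], [-1.27, 1.25], [0.06, 2.57], [-1.19, 4.33], [0.19, 2], [-2.82, 2.82]. Speed limits (rad/s): [1.89, 1.89, 2.39, 2.39, 3.01, 3.01, 3.01].

## Interface

Orientations are given as [roll, pitch, yaw] about the fixed x, y, z axes, in that order (R = Rz(yaw) Ry(pitch) Rx(roll)).
In Python, from bench import robot, cams, nets gives the robot as it stands.
- The arm moves only by the shell command python3 -m pendant 'ROWS' [OPENING]. ROWS is JSON, one flat list of numbers, 6 for each row, row after row: the shift along the tool's x, y, z as a fraction of full scale, then the turn, a rotation vector about the tool's x, y, z as a fraction of full scale. In form: [tx, ty, tz, rx, ry, rz, tx, ty, tz, rx, ry, rz, ...]. A call has exactly 5 rows; each row is the pose to reach, as a shift and turn from the pose commanded when the call began, along the tool's axes at that moment; what a row does not reach only later rows make up. Full scale, the value 1, is 0.15 m for a shift and 0.5 rad for a turn. A row lasts 1/8 s, in which the tool goes at most 62.5 mm and 10.7 degrees, less where a joint would pass 70% of its speed; a pose out of reach is approached as far as the arm can. A call with a number of a shift or a turn outside -1 to 1 is refused whole. A call with a gripper value outside its range is refused whole. OPENING is the closure, from 0 (fully open) to 1 (shut), set as the call begins (- or left out, the last holds). The fingers move at their own pace and stop on an object; the grip force is fixed at half the most. Time passes only in rows, so rows that repeat a pose let the fingers close, or fill a call up. It gives the time, the measured TCP pose, the force, the opening and the grip force at its end, in the units of the state.
- robot.read_state(): the state, without advancing time (a new reading comes with each control period).
- cams.get_image(name): name is "scene" or "side" or "wrist"; returns a dict with "image" (384x512x3 uint8, red, green, blue), "depth" (384x512 float32, m along the optical axis (not along the pixel's ray), 0 where there is no reading), "fx", "fy", "cx", "cy" (pixels), "k1" (the pictures are not rectified: a ray, as slopes to the right and down, at radius r is drawn at 1 + k1 r^2 times it, then the intrinsics apply), "extrinsics" (4x4, takes a point from camera to world coordinates); the wrist camera has in their place "hand_eye" (4x4, takes a point from camera to tool coordinates, whose origin is the TCP and whose axes are the flange's). Camera axes: x right, y up, looking along -z (the intrinsics and any distortion apply to the point x, -y, -z); pixel columns grow to the right and rows downward; lengths in m; the calibration is good to about 2 mm. A picture is of the moment at which its call begins: read the wrist's pose just before it.
- robot.sign_off(): hands the job in; it is judged then, once.
Trained networks look in a picture, given as the dict that the camera call returned (one of the last four; its "shot" number tells which), for a name from the list of things; names that differ only in an ending like _2 or _b are one class to them, and where a whole thing is asked for, a point or a joint stands for the part that bears it (a point fixed in the world has none). Each returns a list of dicts, best first, with "confidence" (0 to 1); they miss things now and then, are a little off and sometimes report something else, mostly with a low value. They report only what shows in the picture. A call takes as long as a camera call.
- nets.search_frame(picture, thing): "bbox" ([left, top, right, bottom] in pixels, round what is visible of it).
- nets.tip_of(picture, thing): "location" ([column, row] in pixels: a listed point, or the origin of a listed thing).
The state is a dict: "clock": time; "joint_positions": joint angles; "dq": joint speeds; "joint_efforts": joint torques, N m; "ee_pos": TCP position; "tcp_rot": TCP orientation; "contact_force": force on the tool from outside, world axes, zero at the start; "wrist_torque": the same for the moment, N m; "gripper_width": finger opening in m; "gripper_force": force on a finger pad.
Only numpy, scipy, OpenCV 4.12 (cv2) and the standard library are available. Lean on these libraries where they do the work, as an engineer would, in place of code of your own. Each camera call takes 0.05 s, during which the arm holds its last target. There are 200 camera calls.

## Working session

There is one attempt and no reset: what is moved stays moved. The work goes in short steps, Python scripts to look and compute and a shell command to move; the robot and the scene stay as the last step left them, time stands still between calls to the robot, and variables do not carry over. Pictures are saved under pics/ and viewed, at most 14 in all, crops included, and the job is handed in when it is done.

```bash
ls; mkdir -p pics
cat > h.py <<'E'
import numpy as np, cv2, json
from scipy.spatial.transform import Rotation as R
from bench import robot, cams, nets
def T_tool(s):
    T=np.eye(4); T[:3,:3]=R.from_euler('xyz',s['tcp_rot']).as_matrix(); T[:3,3]=s['ee_pos']; return T
def shot(name):
    s=robot.read_state(); p=cams.get_image(name)
    p['T']=np.array(p['extrinsics']) if 'extrinsics' in p else T_tool(s)@np.array(p['hand_eye'])
    return p
def ray(p,u,v):
    xd=(np.asarray(u,float)-p['cx'])/p['fx']; yd=(np.asarray(v,float)-p['cy'])/p['fy']
    x,y=xd,yd
    for _ in range(10):
        k=1+p['k1']*(x*x+y*y); x,y=xd/k,yd/k
    return np.stack([x,-y,-np.ones_like(x)],-1)
def at_z(p,u,v,z):
    d=ray(p,u,v)@p['T'][:3,:3].T; o=p['T'][:3,3]
    return o+d*((z-o[2])/d[...,2])[...,None]
def at_depth(p,u,v):
    d=p['depth'][int(round(v)),int(round(u))]; return (p['T']@np.append(ray(p,u,v)*d,1))[:3]
def cloud(p):
    v,u=np.mgrid[:384,:512]; c=ray(p,u,v)*p['depth'][...,None]
    return c@p['T'][:3,:3].T+p['T'][:3,3]
def save(p,n): cv2.imwrite('pics/'+n,p['image'][...,::-1])
E
python3 - <<'E'
from h import *
s=robot.read_state(); print({k:np.round(v,3).tolist() for k,v in s.items()})
for c in ['scene','side','wrist']:
    p=shot(c); save(p,c+'0.png'); print(c,np.round(p['T'],3).tolist(),p['fx'],p['k1'])
    if c=='wrist': continue
    for t in ['board','pot','tile','scraper','mug','jar','bowl','board_top','tray_floor','apricot0','shell0']:
        o=nets.tip_of(p,t); print(t,[(round(a['confidence'],2),np.round(a['location']).tolist(),np.round(at_depth(p,*np.clip(a['location'],0,[511,383])),3).tolist()) for a in o if a['confidence']>.2])
E
```

```text
pics
{'clock': 0.0, 'joint_positions': [1.078, 0.418, -0.01, 1.614, 0.005, 1.111, -0.053], 'dq': [0.001, 0.001, -0.0, 0.001, 0.001, -0.001, 0.0], 'joint_efforts': [0.0, -85.125, 0.64, -42.599, -0.049, 0.019, 0.0], 'ee_pos': [0.272, -0.562, 0.205], 'tcp_rot': [-3.14, 0.0, 0.451], 'contact_force': [-0.403, -0.555, -0.294], 'wrist_torque': [0.006, 0.012, -0.042], 'gripper_force': 0.0, 'gripper_width': 0.094}
scene [[0.437, -0.525, 0.731, 1.425], [0.899, 0.27, -0.344, -0.393], [-0.017, 0.807, 0.59, 0.723], [0.0, 0.0, 0.0, 1.0]] 459.1018993694922 0.008581068597846613
board [(0.55, [250.0, 199.0], [0.61, -0.008, 0.041])]
pot [(0.84, [324.0, 155.0], [0.54, 0.25, 0.057])]
tile [(0.97, [87.0, 233.0], [0.529, -0.391, 0.02])]
scraper [(0.88, [84.0, 225.0], [0.527, -0.393, 0.045]), (0.41, [250.0, 198.0], [0.603, -0.007, 0.039]), (0.35, [387.0, 186.0], [0.7, 0.344, 0.022])]
mug [(0.72, [299.0, 251.0], [0.814, 0.01, 0.032]), (0.41, [229.0, 214.0], [0.653, -0.084, 0.052])]
jar [(0.67, [120.0, 285.0], [0.738, -0.36, 0.034]), (0.41, [252.0, 185.0], [0.551, 0.024, 0.035])]
bowl [(0.57, [390.0, 184.0],
[... 1469 characters left out ...]
.002]), (0.51, [244.0, 193.0], [0.578, -0.012, 0.048])]
apricot0 [(0.57, [226.0, 169.0], [0.526, 0.108, 0.063]), (0.48, [212.0, 168.0], [0.481, 0.11, 0.071]), (0.43, [239.0, 163.0], [0.571, 0.117, 0.078]), (0.43, [265.0, 163.0], [0.66, 0.12, 0.07])]
shell0 [(0.64, [212.0, 209.0], [0.477, -0.087, 0.052]), (0.63, [228.0, 198.0], [0.528, -0.032, 0.048]), (0.58, [252.0, 207.0], [0.595, -0.089, 0.051]), (0.42, [268.0, 205.0], [0.643, -0.09, 0.055]), (0.4, [229.0, 207.0], [0.528, -0.081, 0.052]), (0.37, [246.0, 192.0], [0.585, -0.018, 0.054])]
wrist [[0.436, 0.871, 0.227, 0.339], [-0.9, 0.422, 0.11, -0.531], [0.0, -0.252, 0.968, 0.385], [0.0, 0.0, 0.0, 1.0]] 294.52656408914595 0.005694821760601212
```

View pics/scene0.png

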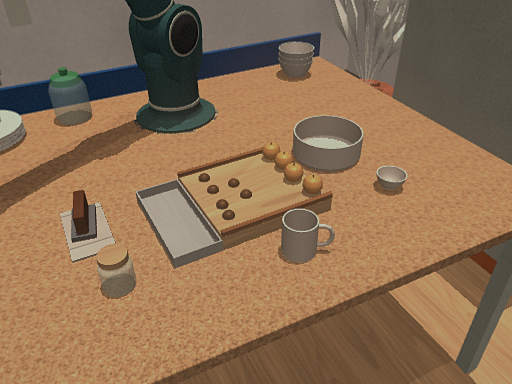

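View pics/side0.png

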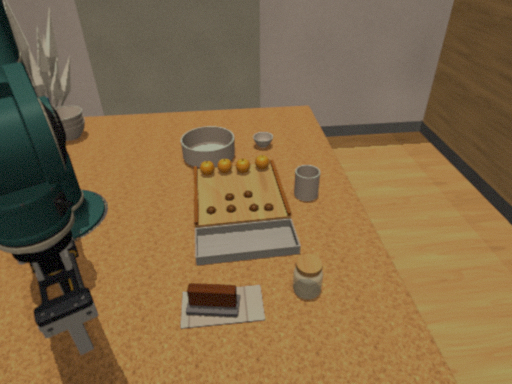

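```bash
cat > m.py <<'E'
from h import *
from scipy.optimize import least_squares
def rect(P):
    r=cv2.minAreaRect((P[:,:2]*1000).astype(np.float32)); return np.round(r[0],1),np.round(r[1],1),round(r[2],2)
def sel(C,x,y,z,r,z0,z1):
    m=(np.hypot(C[...,0]-x,C[...,1]-y)<r)&(C[...,2]>z0)&(C[...,2]<z1); return m
if __name__=='__main__':
  for c in ['scene','side']:
    p=shot(c); C=cloud(p); C[p['depth']==0]=9
    m=sel(C,.57,.0,0,.24,.034,.046).astype(np.uint8)
    m=cv2.morphologyEx(m,cv2.MORPH_OPEN,np.ones((3,3)))
    n,l,st,ce=cv2.connectedComponentsWithStats(m); k=1+np.argmax(st[1:,4]); print(c,'board',rect(C[l==k]), 'z',np.median(C[l==k][:,2]))
    P=C[sel(C,.54,.27,0,.15,.073,.09)]
    f=least_squares(lambda q:np.hypot(P[:,0]-q[0],P[:,1]-q[1])-.0975,[.54,.28],loss='soft_l1',f_scale=.003); print('pot',f.x.round(4),len(P),P[:,2].max())
    P=C[sel(C,.51,-.395,0,.1,.064,.085)]; print('grip',rect(P),len(P),np.median(P[:,2]))
    P=C[sel(C,.51,-.395,0,.12,.012,.028)]; print('foot',rect(P),len(P))
    hsv=cv2.cvtColor(p['image'],cv2.COLOR_RGB2HSV)
    for h in nets.search_frame(p,'apricot0')+nets.search_frame(p,'shell0')[:9]:
        b=np.array(h['bbox']); u,v=(b[:2]+b[2:])/2; print(round(h['confidence'],2),np.round([u,v]),np.round(at_z(p,u,v,.062 if b[3]-b[1]>13 else .046),3),np.round(b[2:]-b[:2]))
    b=nets.search_frame(p,'tile')[0]; print('tile',np.round(b['bbox']),b['confidence'])
    for t in ['mug','jar','bowl']:
        b=nets.search_frame(p,t)[0]['bbox']; print(t,np.round(b), np.round(at_z(p,(b[0]+b[2])/2,(b[1]+b[3])/2,.045 if t!='bowl' else .02),3))
    for n,x,y in [('mug',.79,0),('jar',.71,-.38),('bowl',.7,.36)]:
        P=C[sel(C,x,y,0,.09,.03,.11)]
        if len(P)>20: print(n,P.min(0).round(3),P.max(0).round(3))
E
python3 m.py
```

```text
scene board (array([553.7,  14.5]), array([255.6, 291.1]), 2.52) z 0.03985278729395031
pot [0.5767 0.2234] 435 0.08903988055622558
grip (array([ 477.4, -391.4]), array([ 25.4, 111.5]), 80.62) 352 0.07174198595703568
foot (array([ 477.6, -392.1]), array([ 56.3, 122.3]), 80.5) 441
0.71 [313. 185.] [0.653 0.145 0.062] [18. 23.]
0.65 [294. 175.] [0.594 0.126 0.062] [21. 14.]
0.55 [285. 161.] [0.526 0.135 0.062] [18. 18.]
0.54 [274. 150.] [0.463 0.137 0.062] [22. 16.]
0.32 [306. 235.] [0.805 0.031 0.062] [48. 55.]
0.59 [212. 190.] [ 0.539 -0.082  0.046] [12.  5.]
0.57 [222. 204.] [ 0.603 -0.081  0.046] [12. 10.]
0.53 [228. 216.] [ 0.651 -0.085  0.046] [16.  8.]
0.51 [205. 178.] [ 0.479 -0.075  0.046] [10.  6.]
tile [ 60. 204. 115. 262.] 0.66
mug [282. 208. 331. 260.] [0.787 0.044 0.045]
jar [ 97. 242. 136. 296.] [ 0.703 -0.358  0.045]
bowl [376. 168. 406. 191.] [0.677 0.377 0.02 ]
mug [ 0.7   -0.018  0.03 ] [0.824 0.086 0.093]
jar [ 0.673 -0.394  0.03 ] [ 0.741 -0.325  0.093]
bowl [0.638 0.33  0.03 ] [0.719 0.412 0.045]
side board (array([561.4,  18.7]), array([272.3, 303.2]), 2.46) z 0.0
[... 361 characters left out ...]
 161.] [0.655 0.144 0.062] [14. 15.]
0.34 [208. 147.] [0.469 0.266 0.062] [57. 42.]
0.6 [212. 212.] [ 0.477 -0.091  0.046] [12.  6.]
0.51 [231. 207.] [ 0.535 -0.077  0.046] [12.  4.]
0.47 [269. 208.] [ 0.647 -0.094  0.046] [11.  7.]
0.46 [247. 195.] [ 0.585 -0.019  0.046] [ 7. 10.]
0.38 [229. 198.] [ 0.529 -0.031  0.046] [ 9. 10.]
0.37 [246. 213.] [ 0.576 -0.131  0.062] [107. 107.]
tile [185. 288. 264. 330.] 0.88
mug [296. 167. 320. 201.] [0.788 0.017 0.045]
jar [294. 255. 322. 302.] [ 0.704 -0.369  0.045]
bowl [254. 132. 273. 146.] [0.686 0.381 0.02 ]
mug [ 0.701 -0.016  0.03 ] [0.824 0.068 0.093]
jar [ 0.67  -0.397  0.03 ] [ 0.738 -0.33   0.092]
bowl [0.643 0.327 0.03 ] [0.719 0.41  0.043]
```

```bash
python3 -m pendant '[0,0,-0.2,0,0,0.27,0,0,-0.4,0,0,0.54,0,0,-0.6,0,0,0.814,0,0,-0.8,0,0,0.814,0,0,-0.8,0,0,0.814]' 0
for i in 1 2 3 4 5; do python3 -m pendant '[0.07,-0.17,0,0,0,0,0.14,-0.35,0,0,0,0,0.21,-0.52,0,0,0,0,0.28,-0.7,0,0,0,0,0.34,-0.87,0,0,0,0]'; done
```

```text
clock: 2.58
ee_pos: [0.2726, -0.5632, 0.3277]
tcp_rot: [3.138, -0.002, 0.044]
contact_force: [0.2, 1.3, -0.5]
gripper_width: 0.0942
gripper_force: 0.0
clock: 3.2
ee_pos: [0.3177, -0.4287, 0.3246]
tcp_rot: [-3.141, 0.001, 0.044]
contact_force: [0.8, -0.6, 0.3]
gripper_width: 0.094
gripper_force: 0.0
clock: 3.82
ee_pos: [0.3628, -0.2962, 0.3247]
tcp_rot: [-3.141, 0.001, 0.044]
contact_force: [-0.4, 0.0, -0.2]
gripper_width: 0.0938
gripper_force: 0.0
clock: 4.45
ee_pos: [0.408, -0.1637, 0.3247]
tcp_rot: [-3.141, 0.001, 0.044]
contact_force: [0.2, 0.0, -0.6]
gripper_width: 0.0942
gripper_force: 0.0
clock: 5.08
ee_pos: [0.4532, -0.0311, 0.3247]
tcp_rot: [-3.141, 0.001, 0.044]
contact_force: [0.5, 0.1, 0.2]
gripper_width: 0.0939
gripper_force: 0.0
clock: 5.7
ee_pos: [0.4985, 0.1013, 0.3247]
tcp_rot: [-3.141, 0.001, 0.044]
contact_force: [0.0, -0.3, -0.3]
gripper_width: 0.0941
gripper_force: 0.0
```

```bash
cat > w.py <<'E'
from m import *
import sys
def board_fit(p,C):
    m=sel(C,.56,.02,0,.25,.034,.046).astype(np.uint8); m=cv2.morphologyEx(m,cv2.MORPH_OPEN,np.ones((3,3)))
    n,l,st,ce=cv2.connectedComponentsWithStats(m); k=1+np.argmax(st[1:,4]); return rect(C[l==k]),np.median(C[l==k][:,2])
p=shot('wrist'); save(p,sys.argv[1]); C=cloud(p); C[p['depth']==0]=9
s=robot.read_state(); print(np.round(s['ee_pos'],4),np.round(s['tcp_rot'],3))
print('board',board_fit(p,C))
P=C[(C[...,2]>.074)&(C[...,2]<.09)&(C[...,1]>.12)&(C[...,0]<.75)]; print('potpts',len(P))
if len(P)>50:
    g=np.array([(x,y) for x in np.arange(.4,.65,.004) for y in np.arange(.2,.36,.004)])
    sc=[(abs(np.hypot(P[:,0]-a,P[:,1]-b)-.0975)<.004).sum() for a,b in g]; q=g[np.argmax(sc)]
    P=P[abs(np.hypot(P[:,0]-q[0],P[:,1]-q[1])-.0975)<.01]
    f=least_squares(lambda q:np.hypot(P[:,0]-q[0],P[:,1]-q[1])-.0975,q,loss='soft_l1',f_scale=.002); print('pot',f.x.round(4),len(P))
m=((C[...,2]>.052)&(C[...,2]<.1)&(C[...,1]>.06)&(C[...,1]<.19)&(abs(C[...,0]-.55)<.15)).astype(np.uint8)
hsv=cv2.cvtColor(p['image'],cv2.COLOR_RGB2HSV); m&=(hsv[...,1]>110).astype(np.uint8)
n,l,st,ce=cv2.connectedComponentsWithStats(m)
for k in range(1,n):
    if st[k,4]<60: continue
    P=C[l==k]; f=least_squares(lambda q:np.linalg.norm((P-[q[0],q[1],.0625])*[1,1,25/22.5],axis=1)-.025,P[:,:2].mean(0),loss='soft_l1',f_scale=.002)
    print('apr',f.x.round(4),st[k,4],P[:,2].max().round(4),'pix',ce[k].round())
m=((C[...,2]>.046)&(C[...,2]<.06)&(C[...,1]<.07)&(C[...,1]>-.13)&(abs(C[...,0]-.557)<.115)).astype(np.uint8)
n,l,st,ce=cv2.connectedComponentsWithStats(m)
for k in range(1,n):
    if st[k,4]>15: P=C[l==k]; print('shell',((P.min(0)+P.max(0))/2).round(3),st[k,4],ce[k].round())
E
python3 w.py w1.png
```

```text
[0.4987 0.1046 0.3247] [-3.14e+00  1.00e-03  4.70e-02]
board ((array([560.6,  20.7]), array([258. , 299.2]), 2.27), np.float64(0.0399917710380297))
potpts 4325
pot [0.4649 0.3113] 1723
apr [0.7009 0.1195] 418 0.0549 pix [253.  30.]
apr [0.6503 0.1437] 1138 0.0906 pix [234.  58.]
apr [0.5832 0.1282] 973 0.0903 pix [244. 109.]
apr [0.5223 0.1345] 884 0.0912 pix [238. 152.]
apr [0.4634 0.1271] 825 0.0908 pix [242. 191.]
shell [ 0.644 -0.082  0.051] 318 [391.  73.]
shell [ 0.6   -0.079  0.051] 293 [385. 104.]
shell [ 0.588 -0.011  0.051] 289 [338. 110.]
shell [ 0.531 -0.018  0.051] 261 [338. 150.]
shell [ 0.533 -0.076  0.051] 260 [376. 150.]
shell [ 0.474 -0.077  0.051] 231 [372. 187.]
```

View pics/w1.png

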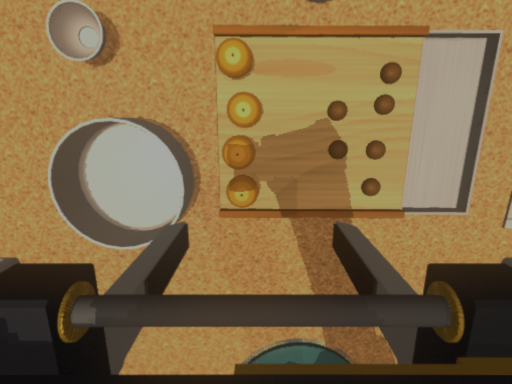

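```bash
python3 w.py w1b.png
cat > d.py <<'E'
# delta in tool axes (fractions) from present TCP to target x y z
from h import *
import sys
s=robot.read_state(); t=np.array([float(a) for a in sys.argv[1:4]])
print(np.round(s['ee_pos'],4),np.round(s['tcp_rot'],4),'frac',(R.from_euler('xyz',s['tcp_rot']).inv().apply(t-s['ee_pos'])/.15).round(3))
E
python3 d.py .4634 .1271 .1
```

```text
[0.4983 0.103  0.3246] [-3.14e+00  1.00e-03  4.70e-02]
board ((array([560.6,  20.8]), array([257.8, 299.4]), 2.36), np.float64(0.04002112079637857))
potpts 4307
pot [0.4649 0.3113] 1709
apr [0.6783 0.117 ] 436 0.055 pix [257.  30.]
apr [0.6503 0.1438] 1139 0.0911 pix [237.  58.]
apr [0.5833 0.1283] 974 0.0898 pix [246. 110.]
apr [0.5223 0.1345] 884 0.0901 pix [241. 152.]
apr [0.4635 0.1272] 825 0.0909 pix [244. 191.]
shell [ 0.644 -0.082  0.051] 314 [394.  73.]
shell [ 0.601 -0.08   0.051] 293 [388. 105.]
shell [ 0.589 -0.01   0.051] 286 [340. 111.]
shell [ 0.531 -0.018  0.051] 264 [341. 150.]
shell [ 0.533 -0.076  0.051] 258 [378. 150.]
shell [ 0.474 -0.077  0.051] 238 [374. 188.]
[0.4983 0.103  0.3246] [-3.1405e+00  1.2000e-03  4.7300e-02] frac [-0.223 -0.17   1.498]
```

```bash
python3 -m pendant '[-0.1,-0.08,0.3,0,0,0,-0.223,-0.17,0.6,0,0,0,-0.223,-0.17,0.9,0,0,0,-0.223,-0.17,1,0,0,0,-0.223,-0.17,1,0,0,0]' 0
python3 d.py .4635 .1272 .046
```

```text
clock: 6.42
ee_pos: [0.4639, 0.1241, 0.1754]
tcp_rot: [-3.141, 0.001, 0.043]
contact_force: [0.1, -0.0, 0.8]
gripper_width: 0.0938
gripper_force: 0.0
[0.4639 0.1241 0.1754] [-3.1415e+00  1.2000e-03  4.3400e-02] frac [-0.001 -0.02   0.863]
```

```bash
python3 -m pendant '[0,-0.02,0.25,0,0,0,0,-0.02,0.5,0,0,0,0,-0.02,0.72,0,0,0,0,-0.02,0.863,0,0,0,0,-0.02,0.863,0,0,0]'
python3 -m pendant '[0,0,0,0,0,0,0,0,0,0,0,0,0,0,0,0,0,0,0,0,0,0,0,0,0,0,0,0,0,0]' 0.55
python3 -m pendant '[0,0,0,0,0,0,0,0,0,0,0,0,0,0,0,0,0,0,0,0,0,0,0,0,0,0,0,0,0,0]'
python3 d.py .465 .347 .016
```

```text
clock: 7.05
ee_pos: [0.4643, 0.1274, 0.0463]
tcp_rot: [3.141, 0.0, 0.043]
contact_force: [0.5, 0.5, 1.0]
gripper_width: 0.094
gripper_force: 0.0
clock: 7.68
ee_pos: [0.4639, 0.1275, 0.0461]
tcp_rot: [-3.142, -0.0, 0.044]
contact_force: [-0.4, -0.2, 3.2]
gripper_width: 0.0488
gripper_force: 30.0
clock: 8.3
ee_pos: [0.4639, 0.1275, 0.0461]
tcp_rot: [-3.142, -0.0, 0.044]
contact_force: [-0.3, -0.9, 5.3]
gripper_width: 0.0485
gripper_force: 30.0
[0.4639 0.1275 0.0461] [-3.1416 -0.      0.0438] frac [ 0.072 -1.462  0.201]
```

```bash
python3 -m pendant '[0,0,-0.08,0,0,0,0,0,-0.22,0,0,0,0,0,-0.4,0,0,0,0,0,-0.56,0,0,0,0,0,-0.63,0,0,0]'
python3 -m pendant '[0,-0.08,0,0,0,0,0,-0.22,0,0,0,0,0,-0.4,0,0,0,0,0,-0.57,0,0,0,0,0,-0.74,0,0,0]'
python3 -m pendant '[0.02,-0.17,0,0,0,0,0.04,-0.35,0,0,0,0,0.07,-0.55,0,0,0,0,0.07,-0.68,0,0,0,0,0.07,-0.72,0,0,0]'
python3 d.py .465 .347 .016
```

```text
clock: 8.93
ee_pos: [0.4642, 0.1276, 0.142]
tcp_rot: [-3.141, -0.002, 0.044]
contact_force: [0.6, 0.8, -0.5]
gripper_width: 0.0484
gripper_force: 30.0
[0.4642 0.1276 0.142 ] [-3.1414e+00 -1.7000e-03  4.3800e-02] frac [ 0.068 -1.461  0.84 ]validation failed for argument at $...
validation failed for argument at $...
```

```bash
python3 -m pendant '[0,-0.08,0,0,0,0,0,-0.22,0,0,0,0,0,-0.4,0,0,0,0,0,-0.57,0,0,0,0,0,-0.74,0,0,0,0]'
python3 -m pendant '[0.02,-0.17,0,0,0,0,0.04,-0.35,0,0,0,0,0.07,-0.55,0,0,0,0,0.07,-0.68,0,0,0,0,0.07,-0.72,0,0,0,0]'
python3 d.py .465 .347 .016
```

```text
clock: 9.55
ee_pos: [0.4581, 0.2399, 0.1394]
tcp_rot: [3.141, 0.002, 0.044]
contact_force: [-0.1, -1.2, -0.6]
gripper_width: 0.0487
gripper_force: 30.0
clock: 10.18
ee_pos: [0.4638, 0.3479, 0.1398]
tcp_rot: [3.142, 0.001, 0.045]
contact_force: [-0.5, -0.3, 0.2]
gripper_width: 0.0487
gripper_force: 30.0
[0.4638 0.3479 0.1398] [3.1416e+00 1.3000e-03 4.5500e-02] frac [0.009 0.006 0.825]
```

Lower, release with a small opening (60 mm), then rise.

```bash
python3 -m pendant '[0,0,0.2,0,0,0,0,0,0.45,0,0,0,0,0,0.65,0,0,0,0,0,0.77,0,0,0,0,0,0.82,0,0,0]'
python3 -m pendant '[0,0,0,0,0,0,0,0,0,0,0,0,0,0,0,0,0,0,0,0,0,0,0,0,0,0,0,0,0,0]'
python3 -m pendant '[0,0,0,0,0,0,0,0,0,0,0,0,0,0,0,0,0,0,0,0,0,0,0,0,0,0,0,0,0,0]' 0.36
python3 -m pendant '[0,0,-0.15,0,0,0,0,0,-0.4,0,0,0,0,0,-0.65,0,0,0,0,0,-0.8,0,0,0,0,0,-0.82,0,0,0]'
python3 d.py .5223 .1345 .045
```

```text
clock: 10.8
ee_pos: [0.4646, 0.3463, 0.0169]
tcp_rot: [3.141, 0.001, 0.044]
contact_force: [-0.5, 0.2, -1.6]
gripper_width: 0.0484
gripper_force: 30.0
clock: 11.42
ee_pos: [0.4648, 0.3468, 0.0177]
tcp_rot: [-3.141, -0.0, 0.044]
contact_force: [0.5, -0.2, -0.0]
gripper_width: 0.0487
gripper_force: 30.0
clock: 12.05
ee_pos: [0.4647, 0.3468, 0.0175]
tcp_rot: [-3.141, 0.0, 0.044]
contact_force: [0.2, 0.1, 0.5]
gripper_width: 0.0602
gripper_force: 0.0
clock: 12.68
ee_pos: [0.4653, 0.3472, 0.1418]
tcp_rot: [-3.141, -0.002, 0.044]
contact_force: [-0.6, -0.3, -0.1]
gripper_width: 0.06
gripper_force: 0.0
[0.4653 0.3472 0.1418] [-3.1405e+00 -2.1000e-03  4.3700e-02] frac [0.317 1.434 0.644]
```

```bash
python3 -m pendant '[0.03,0.15,0,0,0,0,0.06,0.3,0,0,0,0,0.1,0.45,0,0,0,0,0.13,0.6,0,0,0,0,0.16,0.72,0,0,0,0]' 0
python3 -m pendant '[0.04,0.18,0,0,0,0,0.08,0.38,0,0,0,0,0.12,0.56,0,0,0,0,0.157,0.68,0,0,0,0,0.157,0.714,0,0,0,0]'
python3 w.py w2.png | grep -v shell; python3 d.py .5223 .1345 .0445
```

```text
clock: 13.3
ee_pos: [0.4933, 0.2387, 0.1396]
tcp_rot: [3.141, 0.001, 0.043]
contact_force: [-0.2, 0.4, -0.0]
gripper_width: 0.0941
gripper_force: 0.0
clock: 13.92
ee_pos: [0.5219, 0.1332, 0.1402]
tcp_rot: [-3.142, 0.0, 0.043]
contact_force: [0.1, -0.3, -0.6]
gripper_width: 0.0942
gripper_force: 0.0
[0.5216 0.1334 0.1402] [-3.142  0.     0.043]
board ((array([560.1,  22.8]), array([258. , 295.7]), 2.43), np.float64(0.039917773985440774))
potpts 7859
pot [0.5874 0.2236] 3833
apr [0.6502 0.1439] 3512 0.0909 pix [253.  44.]
apr [0.5833 0.1285] 2736 0.091 pix [268. 133.]
apr [0.5224 0.1347] 2416 0.0904 pix [258. 203.]
[0.5216 0.1334 0.1402] [-3.1415e+00  4.0000e-04  4.3100e-02] frac [ 0.005 -0.007  0.638]
```

```bash
python3 -m pendant '[0,-0.007,0.2,0,0,0,0,-0.007,0.4,0,0,0,0,-0.007,0.55,0,0,0,0,-0.007,0.638,0,0,0,0,-0.007,0.638,0,0,0]'
python3 -m pendant '[0,0,0,0,0,0,0,0,0,0,0,0,0,0,0,0,0,0,0,0,0,0,0,0,0,0,0,0,0,0]' 0.55
python3 -m pendant '[0,0,0,0,0,0,0,0,-0.08,0,0,0,0,0,-0.25,0,0,0,0,0,-0.48,0,0,0,0,0,-0.65,0,0,0]'
python3 -m pendant '[-0.05,-0.15,0,0,0,0,-0.1,-0.3,0,0,0,0,-0.18,-0.5,0,0,0,0,-0.25,-0.7,0,0,0,0,-0.31,-0.85,0,0,0,0]'
python3 d.py .465 .276 .016
```

```text
clock: 14.6
ee_pos: [0.5211, 0.1356, 0.0444]
tcp_rot: [-3.141, 0.001, 0.045]
contact_force: [0.2, 0.8, 1.2]
gripper_width: 0.0938
gripper_force: 0.0
clock: 15.22
ee_pos: [0.5216, 0.135, 0.0449]
tcp_rot: [-3.142, -0.0, 0.044]
contact_force: [-0.0, -0.7, 2.2]
gripper_width: 0.049
gripper_force: 30.0
clock: 15.85
ee_pos: [0.5218, 0.1352, 0.1444]
tcp_rot: [-3.141, -0.001, 0.044]
contact_force: [-0.3, -0.7, -0.9]
gripper_width: 0.049
gripper_force: 30.0
clock: 16.48
ee_pos: [0.4689, 0.2616, 0.1431]
tcp_rot: [-3.141, -0.0, 0.045]
contact_force: [0.7, 0.1, -0.7]
gripper_width: 0.0489
gripper_force: 30.0
[0.4689 0.2616 0.1431] [-3.1412e+00 -4.0000e-04  4.4700e-02] frac [-0.022 -0.096  0.847]
```

```bash
python3 -m pendant '[-0.022,-0.096,0,0,0,0,-0.022,-0.096,0.2,0,0,0,-0.022,-0.096,0.45,0,0,0,-0.022,-0.096,0.65,0,0,0,-0.022,-0.096,0.78,0,0,0]'
python3 -m pendant '[0,0,0.05,0,0,0,0,0,0.077,0,0,0,0,0,0.077,0,0,0,0,0,0.077,0,0,0,0,0,0.077,0,0,0]'
python3 -m pendant '[0,0,0,0,0,0,0,0,0,0,0,0,0,0,0,0,0,0,0,0,0,0,0,0,0,0,0,0,0,0]' 0.37
python3 -m pendant '[0,0,-0.15,0,0,0,0,0,-0.4,0,0,0,0,0,-0.65,0,0,0,0,0,-0.8,0,0,0,0,0,-0.82,0,0,0]'
python3 d.py .5833 .1285 .0445
```

```text
clock: 17.1
ee_pos: [0.4657, 0.2741, 0.0243]
tcp_rot: [3.141, 0.001, 0.043]
contact_force: [0.1, 0.8, 0.1]
gripper_width: 0.0489
gripper_force: 30.0
clock: 17.73
ee_pos: [0.4658, 0.2747, 0.0142]
tcp_rot: [-3.141, -0.001, 0.044]
contact_force: [-0.1, 0.2, -0.9]
gripper_width: 0.0486
gripper_force: 30.0
clock: 18.35
ee_pos: [0.4656, 0.2746, 0.0137]
tcp_rot: [-3.142, 0.0, 0.044]
contact_force: [-0.7, -0.4, -0.1]
gripper_width: 0.0595
gripper_force: 0.0
clock: 18.98
ee_pos: [0.4662, 0.2749, 0.138]
tcp_rot: [-3.141, -0.002, 0.044]
contact_force: [0.5, 0.1, -0.6]
gripper_width: 0.0593
gripper_force: 0.0
[0.4662 0.2749 0.138 ] [-3.1409e+00 -2.1000e-03  4.3600e-02] frac [0.736 1.009 0.624]
```

```bash
python3 -m pendant '[0.1,0.14,0,0,0,0,0.2,0.28,0,0,0,0,0.35,0.48,0,0,0,0,0.5,0.68,0,0,0,0,0.64,0.88,0,0,0,0]' 0
python3 -m pendant '[0.096,0.129,0.05,0,0,0,0.096,0.129,0.25,0,0,0,0.096,0.129,0.45,0,0,0,0.096,0.129,0.58,0,0,0,0.096,0.129,0.62,0,0,0]'
python3 -m pendant '[0,0,0,0,0,0,0,0,0,0,0,0,0,0,0,0,0,0,0,0,0,0,0,0,0,0,0,0,0,0]' 0.55
python3 -m pendant '[0,0,0,0,0,0,0,0,-0.08,0,0,0,0,0,-0.25,0,0,0,0,0,-0.48,0,0,0,0,0,-0.65,0,0,0]'
python3 -m pendant '[-0.05,-0.15,0,0,0,0,-0.1,-0.3,0,0,0,0,-0.18,-0.5,0,0,0,0,-0.25,-0.7,0,0,0,0,-0.3,-0.9,0,0,0,0]'
python3 d.py .518 .313 .0145
```

```text
clock: 19.6
ee_pos: [0.5676, 0.1457, 0.1356]
tcp_rot: [3.141, 0.001, 0.044]
contact_force: [0.8, 0.8, 0.0]
gripper_width: 0.0942
gripper_force: 0.0
clock: 20.23
ee_pos: [0.5818, 0.1285, 0.0424]
tcp_rot: [-3.142, 0.002, 0.044]
contact_force: [-0.5, -0.8, 0.5]
gripper_width: 0.0939
gripper_force: 0.0
clock: 20.85
ee_pos: [0.5827, 0.1282, 0.044]
tcp_rot: [-3.142, -0.0, 0.044]
contact_force: [-0.1, 0.9, 2.9]
gripper_width: 0.0492
gripper_force: 30.0
clock: 21.48
ee_pos: [0.5827, 0.1284, 0.1434]
tcp_rot: [-3.141, -0.001, 0.044]
contact_force: [-0.7, -0.2, 0.4]
gripper_width: 0.0486
gripper_force: 30.0
clock: 22.1
ee_pos: [0.5312, 0.2621, 0.1421]
tcp_rot: [-3.142, -0.0, 0.044]
contact_force: [0.5, -0.3, -1.0]
gripper_width: 0.0488
gripper_force: 30.0
[0.5312 0.2621 0.1421] [-3.1415e+00 -4.0000e-04  4.4000e-02] frac [-0.073 -0.343  0.85 ]
```

```bash
python3 -m pendant '[-0.03,-0.15,0,0,0,0,-0.06,-0.28,0,0,0,0,-0.073,-0.335,0.1,0,0,0,-0.073,-0.335,0.3,0,0,0,-0.073,-0.335,0.5,0,0,0]'
python3 -m pendant '[0,0,0.18,0,0,0,0,0,0.28,0,0,0,0,0,0.34,0,0,0,0,0,0.35,0,0,0,0,0,0.35,0,0,0]'
python3 d.py .518 .313 .0145
python3 -m pendant '[0,0,0,0,0,0,0,0,0,0,0,0,0,0,0,0,0,0,0,0,0,0,0,0,0,0,0,0,0,0]' 0.37
python3 -m pendant '[0,0,-0.15,0,0,0,0,0,-0.4,0,0,0,0,0,-0.65,0,0,0,0,0,-0.8,0,0,0,0,0,-0.82,0,0,0]'
python3 d.py .6503 .1438 .0445
```

```text
clock: 22.72
ee_pos: [0.5185, 0.31, 0.0645]
tcp_rot: [3.141, 0.0, 0.043]
contact_force: [0.5, 0.8, -0.4]
gripper_width: 0.0489
gripper_force: 30.0
clock: 23.35
ee_pos: [0.5189, 0.311, 0.0144]
tcp_rot: [-3.141, -0.001, 0.044]
contact_force: [0.5, -0.7, -0.2]
gripper_width: 0.0482
gripper_force: 30.0
[0.5189 0.311  0.0144] [-3.1411e+00 -8.0000e-04  4.3700e-02] frac [-0.005 -0.013 -0.001]
clock: 23.98
ee_pos: [0.5185, 0.3109, 0.0138]
tcp_rot: [-3.141, 0.0, 0.044]
contact_force: [-0.5, 0.4, 0.4]
gripper_width: 0.059
gripper_force: 0.0
clock: 24.6
ee_pos: [0.5193, 0.3114, 0.1395]
tcp_rot: [-3.14, -0.003, 0.044]
contact_force: [0.2, 0.1, 0.2]
gripper_width: 0.059
gripper_force: 0.0
[0.5193 0.3114 0.1395] [-3.1402 -0.0032  0.0438] frac [0.822 1.155 0.634]
```

```bash
python3 -m pendant '[0.1,0.14,0,0,0,0,0.2,0.28,0,0,0,0,0.35,0.48,0,0,0,0,0.5,0.7,0,0,0,0,0.66,0.92,0,0,0,0]' 0
python3 -m pendant '[0.1,0.14,0,0,0,0,0.162,0.232,0.1,0,0,0,0.162,0.232,0.3,0,0,0,0.162,0.232,0.5,0,0,0,0.162,0.232,0.63,0,0,0]'
python3 d.py .6503 .1438 .0445
python3 -m pendant '[0,0,0,0,0,0,0,0,0,0,0,0,0,0,0,0,0,0,0,0,0,0,0,0,0,0,0,0,0,0]' 0.55
python3 -m pendant '[0,0,0,0,0,0,0,0,-0.08,0,0,0,0,0,-0.25,0,0,0,0,0,-0.48,0,0,0,0,0,-0.65,0,0,0]'
python3 -m pendant '[-0.12,-0.1,0,0,0,0,-0.3,-0.24,0,0,0,0,-0.48,-0.38,0,0,0,0,-0.66,-0.51,0,0,0,0,-0.82,-0.64,0,0,0,0]'
python3 -m pendant '[-0.15,-0.1,0,0,0,0,-0.32,-0.24,0,0,0,0,-0.48,-0.35,0,0,0,0,-0.6,-0.44,0,0,0,0,-0.7,-0.5,0,0,0,0]'
python3 d.py .411 .309 .0145
```

```text
clock: 25.22
ee_pos: [0.6238, 0.1762, 0.1364]
tcp_rot: [3.142, 0.001, 0.044]
contact_force: [0.3, -0.9, -0.4]
gripper_width: 0.0941
gripper_force: 0.0
clock: 25.85
ee_pos: [0.648, 0.1439, 0.0399]
tcp_rot: [3.142, 0.002, 0.045]
contact_force: [-4.7, 2.1, 70.6]
gripper_width: 0.0939
gripper_force: 41.5
[0.648  0.1439 0.0399] [3.1415e+00 2.5000e-03 4.4800e-02] frac [ 0.015  0.001 -0.031]
clock: 26.48
ee_pos: [0.6493, 0.1437, 0.0423]
tcp_rot: [-3.141, -0.0, 0.044]
contact_force: [-0.2, 0.7, 0.2]
gripper_width: 0.049
gripper_force: 30.0
clock: 27.1
ee_pos: [0.6496, 0.1438, 0.1421]
tcp_rot: [-3.141, -0.001, 0.044]
contact_force: [0.3, -0.1, -1.5]
gripper_width: 0.0485
gripper_force: 30.0
clock: 27.72
ee_pos: [0.5213, 0.2347, 0.1406]
tcp_rot: [-3.142, -0.001, 0.044]
contact_force: [0.7, -0.4, -0.1]
gripper_width: 0.0487
gripper_force: 30.0
clock: 28.35
ee_pos: [0.4133, 0.3051, 0.1405]
tcp_rot: [-3.141, -0.001, 0.044]
contact_force: [0.9, -1.3, -1.2]
gripper_width: 0.0488
gripper_force: 30.0
[0.4133 0.3051 0.1405] [-3.1413e+00 -8.0000e-04  4.4400e-02] frac [-0.015 -0.026  0.84 ]
```

```bash
python3 -m pendant '[-0.015,-0.026,0,0,0,0,-0.015,-0.026,0.2,0,0,0,-0.015,-0.026,0.4,0,0,0,-0.015,-0.026,0.58,0,0,0,-0.015,-0.026,0.7,0,0,0]'
python3 -m pendant '[0,0,0.07,0,0,0,0,0,0.12,0,0,0,0,0,0.147,0,0,0,0,0,0.147,0,0,0,0,0,0.147,0,0,0]'
python3 d.py .411 .309 .013
python3 -m pendant '[0,0,0,0,0,0,0,0,0,0,0,0,0,0,0,0,0,0,0,0,0,0,0,0,0,0,0,0,0,0]' 0.37
python3 -m pendant '[0,0,-0.15,0,0,0,0,0,-0.4,0,0,0,0,0,-0.65,0,0,0,0,0,-0.85,0,0,0,0,0,-1,0,0,0]'
python3 d.py .477 -.36 .25
```

```text
clock: 28.98
ee_pos: [0.412, 0.3077, 0.0336]
tcp_rot: [3.141, 0.001, 0.043]
contact_force: [-0.2, -0.1, -0.5]
gripper_width: 0.0489
gripper_force: 30.0
clock: 29.6
ee_pos: [0.4118, 0.3084, 0.0131]
tcp_rot: [-3.141, -0.0, 0.044]
contact_force: [-0.1, -0.3, -0.3]
gripper_width: 0.0487
gripper_force: 30.0
[0.4118 0.3084 0.0131] [-3.1413e+00 -5.0000e-04  4.3800e-02] frac [-0.005 -0.004  0.001]
clock: 30.22
ee_pos: [0.4116, 0.3082, 0.0127]
tcp_rot: [-3.142, 0.0, 0.044]
contact_force: [-0.8, 0.1, 0.1]
gripper_width: 0.0593
gripper_force: 0.0
clock: 30.85
ee_pos: [0.4117, 0.3083, 0.1641]
tcp_rot: [-3.141, -0.001, 0.044]
contact_force: [0.1, -0.5, -0.8]
gripper_width: 0.0594
gripper_force: 0.0
[0.4117 0.3083 0.1641] [-3.1412e+00 -8.0000e-04  4.3800e-02] frac [ 0.24   4.47  -0.574]
```

```bash
for i in 1 2 3 4 5; do python3 -m pendant '[0.03,0.17,-0.04,0,0,0,0.06,0.35,-0.08,0,0,0,0.09,0.53,-0.12,0,0,0,0.12,0.7,-0.16,0,0,0,0.14,0.89,-0.18,0,0,0]' 0 | grep ee_pos; done
python3 -m pendant '[0,0,0,0,0,0.2,0,0,0,0,0,0.416,0,0,0,0,0,0.416,0,0,0,0,0,0.416,0,0,0,0,0,0.416]'
cat > sc.py <<'E'
from m import *
import sys
s=robot.read_state(); print(np.round(s['ee_pos'],4),np.round(s['tcp_rot'],4))
p=shot('wrist'); save(p,sys.argv[1]); C=cloud(p); C[p['depth']==0]=9
b=(C[...,0]<.66)&(C[...,1]<-.27)&(C[...,0]>.3)
for n,z0,z1 in [('grip',.066,.08),('foot',.015,.027)]:
    P=C[b&(C[...,2]>z0)&(C[...,2]<z1)]; print(n,len(P), rect(P) if len(P)>20 else '')
hsv=cv2.cvtColor(p['image'],cv2.COLOR_RGB2HSV)
m=(b&(abs(C[...,2]-.006)<.006)&(hsv[...,1]<70)&(hsv[...,2]>120)).astype(np.uint8); m=cv2.morphologyEx(m,cv2.MORPH_OPEN,np.ones((3,3)))
n,l,st,ce=cv2.connectedComponentsWithStats(m); print([(st[k,4],rect(C[l==k])) for k in range(1,n) if st[k,4]>200])
P=C[l>0]; print('tile all',rect(P[abs(P[:,2]-.006)<.006]))
E
python3 sc.py w3.png
```

```text
ee_pos: [0.4386, 0.175, 0.19]
ee_pos: [0.4654, 0.0426, 0.2171]
ee_pos: [0.4923, -0.0898, 0.244]
ee_pos: [0.5191, -0.2222, 0.271]
ee_pos: [0.546, -0.3546, 0.2979]
clock: 34.6
ee_pos: [0.5457, -0.354, 0.2977]
tcp_rot: [-3.142, 0.0, -0.163]
contact_force: [-0.2, -0.2, -0.5]
gripper_width: 0.0941
gripper_force: 0.0
[ 0.5457 -0.354   0.2977] [-3.1415e+00  1.0000e-04 -1.6270e-01]
grip 1270 (array([ 475.8, -392.3]), array([ 26.1, 108.6]), 80.6)
foot 1145 (array([ 475.4, -392.3]), array([ 56. , 120.4]), 80.35)
[(np.int32(335), (array([ 428.2, -426.6]), array([28.2, 54.8]), 85.47))]
tile all (array([ 491.7, -388.6]), array([203. ,  50.9]), 29.67)
```

View pics/w3.png

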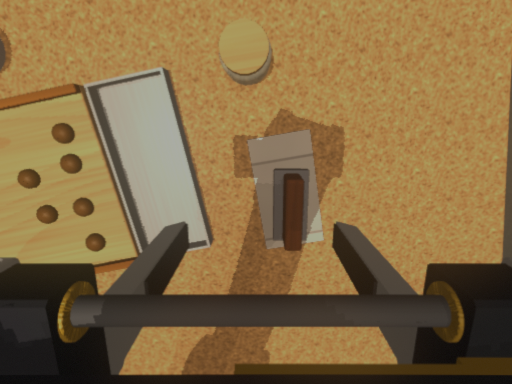

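```bash
python3 - <<'E'
from h import *
p=shot('wrist'); c=np.array([(248,140),(308,130),(323,240),(267,248)])
P=at_z(p,c[:,0],c[:,1],.006); print(P.round(3)); print('centre',P.mean(0).round(4)); print([np.linalg.norm(P[i]-P[i-1]).round(3) for i in range(4)])
d=P[1]-P[2]+P[0]-P[3]; print('yaw',np.arctan2(d[1],d[0]))
E
python3 d.py .476 -.392 .1
```

```text
[[ 0.589 -0.342  0.006]
 [ 0.589 -0.437  0.006]
 [ 0.402 -0.44   0.006]
 [ 0.402 -0.343  0.006]]
centre [ 0.4957 -0.3903  0.006 ]
[np.float64(0.187), np.float64(0.095), np.float64(0.188), np.float64(0.097)]
yaw 0.0096425373813009
[ 0.5457 -0.354   0.2977] [-3.1416e+00  1.0000e-04 -1.6340e-01] frac [-0.417  0.325  1.318]
```

```bash
python3 -m pendant '[-0.14,0.1,0.25,0,0,0,-0.28,0.2,0.5,0,0,0,-0.417,0.325,0.75,0,0,0,-0.417,0.325,0.9,0,0,0,-0.417,0.325,1,0,0,0]' 0
python3 -m pendant '[0,0,0.2,0,0,0,0,0,0.4,0,0,0,0,0,0.55,0,0,0,0,0,0.65,0,0,0,0,0,0.65,0,0,0]'
python3 d.py .476 -.392 .034
```

```text
clock: 35.33
ee_pos: [0.4758, -0.3918, 0.1467]
tcp_rot: [-3.141, 0.001, -0.164]
contact_force: [0.8, 0.8, 0.6]
gripper_width: 0.0939
gripper_force: 0.0
clock: 35.95
ee_pos: [0.4761, -0.3915, 0.0496]
tcp_rot: [-3.141, 0.001, -0.164]
contact_force: [-1.1, -1.3, 1.0]
gripper_width: 0.0939
gripper_force: 0.0
[ 0.4761 -0.3915  0.0496] [-3.1409e+00  9.0000e-04 -1.6370e-01] frac [0.    0.003 0.104]
```

```bash
python3 -m pendant '[0,0.003,0.05,0,0,0,0,0.003,0.09,0,0,0,0,0.003,0.104,0,0,0,0,0.003,0.104,0,0,0,0,0.003,0.104,0,0,0]'
python3 -m pendant '[0,0,0,0,0,0,0,0,0,0,0,0,0,0,0,0,0,0,0,0,0,0,0,0,0,0,0,0,0,0]' 0.95
python3 -m pendant '[0,0,0,0,0,0,0,0,0,0,0,0,0,0,0,0,0,0,0,0,0,0,0,0,0,0,0,0,0,0]'
python3 -m pendant '[0,0,-0.1,0,0,0,0,0,-0.3,0,0,0,0,0,-0.55,0,0,0,0,0,-0.75,0,0,0,0,0,-0.85,0,0,0]'
python3 -m pendant '[0,0,0,0,0,-0.12,0,0,0,0,0,-0.26,0,0,0,0,0,-0.38,0,0,0,0,0,-0.413,0,0,0,0,0,-0.413]'
python3 d.py .56 .06 .16
```

```text
clock: 36.58
ee_pos: [0.4761, -0.3924, 0.0348]
tcp_rot: [3.141, -0.0, -0.164]
contact_force: [-0.1, 0.6, 0.0]
gripper_width: 0.0936
gripper_force: 0.0
clock: 37.2
ee_pos: [0.476, -0.3924, 0.0346]
tcp_rot: [-3.142, 0.0, -0.164]
contact_force: [0.1, -0.4, -0.4]
gripper_width: 0.0473
gripper_force: 0.0
clock: 37.83
ee_pos: [0.476, -0.3923, 0.0346]
tcp_rot: [-3.142, 0.0, -0.164]
contact_force: [-0.8, 0.2, 0.9]
gripper_width: 0.026
gripper_force: 30.0
clock: 38.45
ee_pos: [0.4764, -0.3927, 0.1644]
tcp_rot: [3.14, -0.002, -0.164]
contact_force: [0.0, -0.5, -3.1]
gripper_width: 0.026
gripper_force: 30.0
clock: 39.08
ee_pos: [0.4758, -0.3923, 0.1619]
tcp_rot: [-3.141, 0.0, 0.041]
contact_force: [0.2, -0.4, -2.2]
gripper_width: 0.0259
gripper_force: 30.0
[ 0.4758 -0.3923  0.1619] [-3.1413e+00  4.0000e-04  4.1300e-02] frac [ 0.685 -2.99   0.013]
```

```bash
for i in 1 2 3; do python3 -m pendant '[0.04,-0.1,0,0,0,0,0.1,-0.26,0,0,0,0,0.16,-0.44,0,0,0,0,0.22,-0.61,0,0,0,0,0.273,-0.76,0,0,0,0]' | grep -E 'ee_pos|width'; done
python3 d.py .621 .0584 .11; python3 w.py w4.png|grep -E 'shell|board'
```

```text
ee_pos: [0.5126, -0.2744, 0.1622]
gripper_width: 0.0257
ee_pos: [0.5484, -0.1597, 0.1621]
gripper_width: 0.0257
ee_pos: [0.5845, -0.0446, 0.1621]
gripper_width: 0.0254
[ 0.5845 -0.0446  0.1621] [3.1415e+00 1.0000e-04 4.1900e-02] frac [ 0.272 -0.676  0.347]
board ((array([573.9,  21.1]), array([229.1, 300.3]), 2.29), np.float64(0.03994756718245196))
shell [ 0.645 -0.082  0.051] 567 [302. 133.]
shell [ 0.601 -0.089  0.051] 114 [305. 179.]
shell [ 0.589 -0.     0.05 ] 94 [217. 187.]
```

```bash
python3 -m pendant '[0.06,-0.15,0,0,0,0,0.13,-0.32,0,0,0,0,0.2,-0.5,0,0,0,0,0.25,-0.64,0,0,0,0,0.272,-0.676,0,0,0,0]'
python3 -m pendant '[0,0,0.12,0,0,0,0,0,0.25,0,0,0,0,0,0.4,0,0,0,0,0,0.5,0,0,0,0,0,0.55,0,0,0]'
python3 d.py .621 .0584 .0698
```

```text
clock: 41.62
ee_pos: [0.6208, 0.0588, 0.162]
tcp_rot: [-3.141, 0.0, 0.044]
contact_force: [0.2, -0.5, -1.5]
gripper_width: 0.0259
gripper_force: 30.0
clock: 42.25
ee_pos: [0.6202, 0.0571, 0.0782]
tcp_rot: [3.142, 0.001, 0.042]
contact_force: [-0.3, 0.9, -1.9]
gripper_width: 0.0257
gripper_force: 30.0
[0.6202 0.0571 0.0782] [3.1415e+00 1.5000e-03 4.1800e-02] frac [ 0.006 -0.009  0.056]
```

```bash
python3 -m pendant '[0,0,0.03,0,0,0,0,0,0.055,0,0,0,0,0,0.055,0,0,0,0,0,0.055,0,0,0,0,0,0.055,0,0,0]'
python3 d.py .621 .0584 .0698
```

```text
clock: 42.88
ee_pos: [0.6208, 0.0576, 0.0716]
tcp_rot: [-3.142, -0.0, 0.042]
contact_force: [-0.1, -0.7, -1.8]
gripper_width: 0.0258
gripper_force: 30.0
[0.6208 0.0576 0.0716] [-3.1415e+00 -3.0000e-04  4.2300e-02] frac [ 0.001 -0.005  0.012]
```

```bash
python3 -m pendant '[0,0.03,0.01,0,0,0,0,0.11,0.01,0,0,0,0,0.2,0.01,0,0,0,0,0.3,0.01,0,0,0,0,0.4,0.01,0,0,0]'
python3 -m pendant '[0,0.09,0,0,0,0,0,0.18,0,0,0,0,0,0.27,0,0,0,0,0,0.36,0,0,0,0,0,0.45,0,0,0,0]'
python3 -m pendant '[0,0.09,0,0,0,0,0,0.18,0,0,0,0,0,0.27,0,0,0,0,0,0.36,0,0,0,0,0,0.45,0,0,0,0]'
python3 -m pendant '[0,0,0,0,0,0,0,0,-0.1,0,0,0,0,0,-0.22,0,0,0,0,0,-0.35,0,0,0,0,0,-0.45,0,0,0]'
python3 - <<'E'
from h import *
for c in ['scene','side']:
    p=shot(c); im=p['image'][130:280,120:400] if c=='scene' else p['image'][130:280,140:340]
    cv2.imwrite(f'pics/{c}1.png',cv2.resize(im[...,::-1],None,fx=2.5,fy=2.5))
E
python3 d.py .621 .0584 .0698
```

```text
clock: 43.5
ee_pos: [0.6233, -0.0038, 0.0699]
tcp_rot: [3.141, 0.0, 0.042]
contact_force: [-0.8, -0.9, -2.1]
gripper_width: 0.0258
gripper_force: 30.0
clock: 44.12
ee_pos: [0.6261, -0.0706, 0.0698]
tcp_rot: [-3.141, 0.0, 0.042]
contact_force: [-0.3, 0.4, -2.3]
gripper_width: 0.0255
gripper_force: 30.0
clock: 44.75
ee_pos: [0.629, -0.1381, 0.0698]
tcp_rot: [-3.142, 0.0, 0.042]
contact_force: [0.4, 0.8, -1.9]
gripper_width: 0.0255
gripper_force: 30.0
clock: 45.38
ee_pos: [0.6294, -0.1371, 0.1394]
tcp_rot: [3.141, -0.001, 0.043]
contact_force: [-0.3, -0.4, -1.7]
gripper_width: 0.026
gripper_force: 30.0
[ 0.6299 -0.1373  0.1397] [ 3.1407e+00 -2.8000e-03  4.2300e-02] frac [-0.006 -1.307  0.465]
```

View pics/scene1.png

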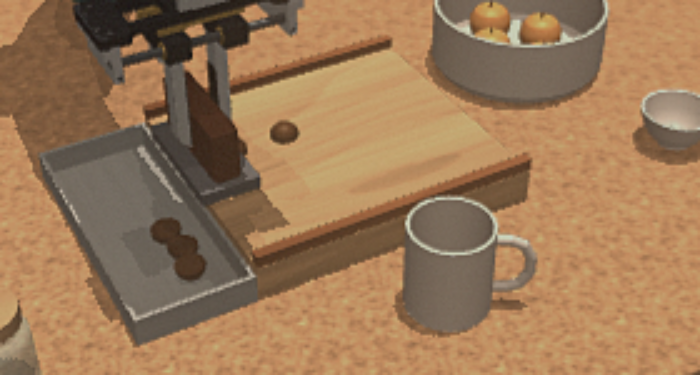

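```bash
python3 -m pendant '[-0.06,-0.1,0,0,0,0,-0.15,-0.24,0,0,0,0,-0.25,-0.4,0,0,0,0,-0.35,-0.56,0,0,0,0,-0.45,-0.72,0,0,0,0]'
python3 -m pendant '[-0.1,-0.16,0,0,0,0,-0.2,-0.32,0,0,0,0,-0.3,-0.48,0,0,0,0,-0.38,-0.6,0,0,0,0,-0.382,-0.617,0,0,0,0]'
python3 d.py .497 .058 .0698; python3 w.py w5.png | grep shell
```

```text
clock: 46.1
ee_pos: [0.5552, -0.0305, 0.1366]
tcp_rot: [-3.141, 0.001, 0.043]
contact_force: [0.4, 0.6, -2.4]
gripper_width: 0.0259
gripper_force: 30.0
clock: 46.72
ee_pos: [0.4946, 0.0592, 0.1372]
tcp_rot: [3.142, 0.001, 0.044]
contact_force: [0.4, -0.2, -2.3]
gripper_width: 0.026
gripper_force: 30.0
[0.4946 0.0592 0.1372] [3.1416e+00 6.0000e-04 4.4300e-02] frac [0.016 0.008 0.449]
shell [ 0.531 -0.018  0.051] 719 [345. 164.]
shell [ 0.533 -0.076  0.051] 722 [408. 165.]
shell [ 0.474 -0.077  0.051] 607 [399. 225.]
```

```bash
python3 -m pendant '[0.016,0.008,0.1,0,0,0,0.016,0.008,0.25,0,0,0,0.016,0.008,0.37,0,0,0,0.016,0.008,0.42,0,0,0,0.016,0.008,0.42,0,0,0]'
python3 -m pendant '[0,0,0,0,0,0,0,0,0,0,0,0,0,0,0,0,0,0,0,0,0,0,0,0,0,0,0,0,0,0]'
python3 d.py .497 .058 .0697
```

```text
clock: 47.4
ee_pos: [0.4981, 0.0567, 0.0739]
tcp_rot: [-3.141, 0.001, 0.042]
contact_force: [0.4, -1.1, -2.4]
gripper_width: 0.0261
gripper_force: 30.0
clock: 48.02
ee_pos: [0.4983, 0.0568, 0.0744]
tcp_rot: [-3.142, -0.0, 0.042]
contact_force: [-0.5, 0.5, -2.6]
gripper_width: 0.0257
gripper_force: 30.0
[0.4983 0.0568 0.0744] [-3.1415 -0.      0.0424] frac [-0.008 -0.009  0.031]
```

```bash
python3 -m pendant '[-0.008,0,0.03,0,0,0,-0.008,0.08,0.031,0,0,0,-0.008,0.17,0.031,0,0,0,-0.008,0.27,0.031,0,0,0,-0.008,0.37,0.031,0,0,0]'
python3 -m pendant '[0,0.09,0,0,0,0,0,0.18,0,0,0,0,0,0.27,0,0,0,0,0,0.36,0,0,0,0,0,0.46,0,0,0,0]'
python3 -m pendant '[0,0.09,0,0,0,0,0,0.18,0,0,0,0,0,0.27,0,0,0,0,0,0.36,0,0,0,0,0,0.46,0,0,0,0]'
python3 -m pendant '[0,0,0,0,0,0,0,0,-0.12,0,0,0,0,0,-0.3,0,0,0,0,0,-0.48,0,0,0,0,0,-0.6,0,0,0]'
python3 - <<'E'
from h import *
for c in ['scene','side']:
    p=shot(c); im=p['image'][130:280,120:400] if c=='scene' else p['image'][130:280,140:340]
    cv2.imwrite(f'pics/{c}2.png',cv2.resize(im[...,::-1],None,fx=2.5,fy=2.5))
E
python3 d.py .4957 -.3903 .16
```

```text
clock: 48.65
ee_pos: [0.4994, -0.0002, 0.0697]
tcp_rot: [3.142, -0.0, 0.042]
contact_force: [-0.1, -0.2, -2.3]
gripper_width: 0.026
gripper_force: 30.0
clock: 49.28
ee_pos: [0.5024, -0.0685, 0.0697]
tcp_rot: [-3.142, 0.0, 0.043]
contact_force: [0.8, 0.3, -3.4]
gripper_width: 0.0259
gripper_force: 30.0
clock: 49.9
ee_pos: [0.5053, -0.1375, 0.0697]
tcp_rot: [-3.142, 0.0, 0.043]
contact_force: [0.6, -0.0, -2.0]
gripper_width: 0.0256
gripper_force: 30.0
clock: 50.52
ee_pos: [0.5057, -0.136, 0.1619]
tcp_rot: [3.141, -0.002, 0.043]
contact_force: [0.9, 0.6, -2.9]
gripper_width: 0.026
gripper_force: 30.0
[ 0.5062 -0.1365  0.1619] [ 3.1404e+00 -2.9000e-03  4.2800e-02] frac [-0.142  1.688  0.014]
```

View pics/scene2.png

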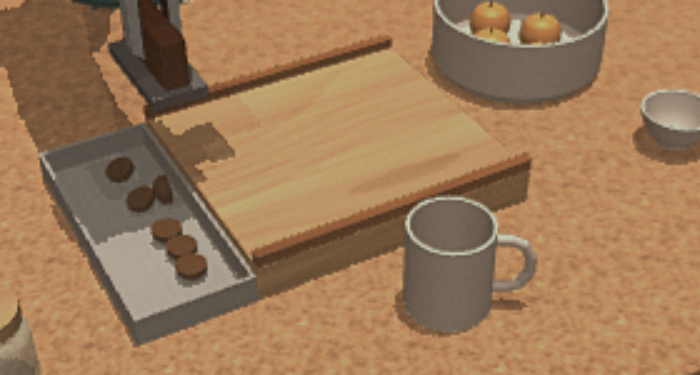

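View pics/side2.png

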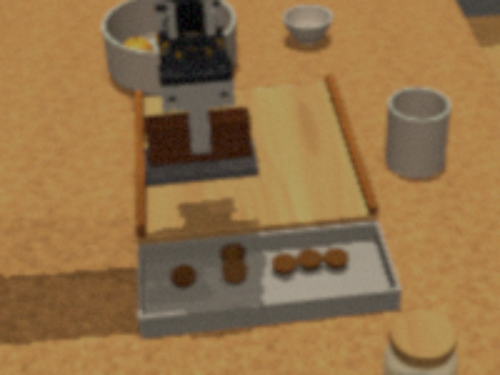

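```bash
python3 -m pendant '[-0.01,0.12,0,0,0,0,-0.03,0.3,0,0,0,0,-0.05,0.5,0,0,0,0,-0.07,0.7,0,0,0,0,-0.08,0.88,0,0,0,0]'
python3 -m pendant '[-0.02,0.18,0,0,0,0.02,-0.04,0.4,0,0,0,0.04,-0.06,0.6,0,0,0,0.066,-0.062,0.76,0,0,0,0.066,-0.062,0.808,0,0,0,0.066]'
python3 d.py .4955 -.3903 .0346; python3 sc.py w6.png
```

```text
clock: 51.25
ee_pos: [0.4977, -0.2711, 0.1584]
tcp_rot: [-3.141, 0.002, 0.041]
contact_force: [0.3, 0.1, -3.1]
gripper_width: 0.026
gripper_force: 30.0
clock: 51.88
ee_pos: [0.4936, -0.3924, 0.1587]
tcp_rot: [-3.141, 0.001, 0.007]
contact_force: [0.4, 0.1, -2.7]
gripper_width: 0.0255
gripper_force: 30.0
[ 0.4936 -0.3924  0.1587] [-3.1411e+00  1.2000e-03  7.0000e-03] frac [ 0.013 -0.013  0.827]
[ 0.4936 -0.3924  0.1587] [-3.1411e+00  1.2000e-03  7.0000e-03]
grip 0 
foot 0 
[(np.int32(3958), (array([ 560.8, -389.2]), array([ 57.7, 100.2]), 0.43))]
tile all (array([ 515.9, -389.6]), array([147.3, 100.2]), 0.43)
```

```bash
python3 -m pendant '[0.008,-0.018,0.15,0,0,0,0.008,-0.018,0.35,0,0,0,0.008,-0.018,0.55,0,0,0,0.008,-0.018,0.7,0,0,0,0.008,-0.018,0.77,0,0,0]'
python3 -m pendant '[0,0,0.02,0,0,0,0,0,0.035,0,0,0,0,0,0.035,0,0,0,0,0,0.035,0,0,0,0,0,0.035,0,0,0]'
python3 d.py .4948 -.3895 .0346
```

```text
clock: 52.55
ee_pos: [0.4955, -0.3866, 0.0429]
tcp_rot: [-3.14, 0.001, 0.01]
contact_force: [0.1, -0.6, -2.4]
gripper_width: 0.026
gripper_force: 30.0
clock: 53.18
ee_pos: [0.4959, -0.3879, 0.0392]
tcp_rot: [3.141, -0.0, 0.009]
contact_force: [0.4, -0.6, -1.7]
gripper_width: 0.0255
gripper_force: 30.0
[ 0.4959 -0.3879  0.0392] [ 3.1414e+00 -2.0000e-04  9.2000e-03] frac [-0.007  0.011  0.031]
```

```bash
python3 -m pendant '[-0.007,0.01,0.01,0,0,0,-0.007,0.01,0.02,0,0,0,-0.007,0.01,0.028,0,0,0,-0.007,0.01,0.028,0,0,0,-0.007,0.01,0.028,0,0,0]'
python3 -m pendant '[0,0,0,0,0,0,0,0,0,0,0,0,0,0,0,0,0,0,0,0,0,0,0,0,0,0,0,0,0,0]' 0
python3 -m pendant '[0,0,0,0,0,0,0,0,0,0,0,0,0,0,0,0,0,0,0,0,0,0,0,0,0,0,0,0,0,0]'
python3 -m pendant '[0,0,-0.1,0,0,0,0,0,-0.3,0,0,0,0,0,-0.55,0,0,0,0,0,-0.8,0,0,0,0,0,-1,0,0,0]'
python3 -m pendant '[0,0.1,-0.2,0,0,0,0,0.1,-0.4,0,0,0,0,0.1,-0.6,0,0,0,0,0.1,-0.8,0,0,0,0,0.1,-0.8,0,0,0]'
python3 sc.py w7.png
python3 - <<'E'
from h import *
p=shot('scene'); cv2.imwrite('pics/scene3.png',cv2.resize(p['image'][90:310,30:430][...,::-1],None,fx=2,fy=2))
print('side shells',[(round(a['confidence'],2),np.round(a['location'])) for a in nets.tip_of(p,'shell0')])
E
```

```text
clock: 53.8
ee_pos: [0.4948, -0.3893, 0.0347]
tcp_rot: [-3.142, 0.0, 0.009]
contact_force: [-0.0, 0.5, -2.0]
gripper_width: 0.0259
gripper_force: 30.0
clock: 54.42
ee_pos: [0.4948, -0.3893, 0.0348]
tcp_rot: [3.142, -0.0, 0.009]
contact_force: [-0.5, 0.1, 0.3]
gripper_width: 0.0723
gripper_force: 0.0
clock: 55.05
ee_pos: [0.4948, -0.3893, 0.0347]
tcp_rot: [-3.142, 0.0, 0.009]
contact_force: [-0.7, 0.1, 0.2]
gripper_width: 0.094
gripper_force: 0.0
clock: 55.68
ee_pos: [0.4951, -0.3894, 0.1876]
tcp_rot: [3.14, -0.001, 0.009]
contact_force: [0.9, -0.6, 0.1]
gripper_width: 0.0942
gripper_force: 0.0
clock: 56.3
ee_pos: [0.4956, -0.4045, 0.3081]
tcp_rot: [3.139, -0.003, 0.009]
contact_force: [-0.1, -0.4, -0.7]
gripper_width: 0.0941
gripper_force: 0.0
[ 0.4956 -0.4045  0.3081] [ 3.1389 -0.0034  0.0094]
grip 1352 (array([ 494.8, -389.6]), array([108.7,  25.5]), 0.44)
foot 1274 (array([ 494.1, -389.7]), array([ 55.6, 118.6]), 89.89)
[(np.int32(2480), (array([ 504.9, -389.7]), array([168.8, 100.5]), 0.57))]
tile all (array([ 495.8, -389.8]), array([187.1, 100.5]), 0.6)
side shells [(0.58, array([196., 237.])), (0.51, array([166., 201.])), (0.5, array([186., 205.])), (0.47, array([184., 224.])), (0.44, array([178., 210.])), (0.4, array([194., 231.]))]
```

View pics/scene3.png

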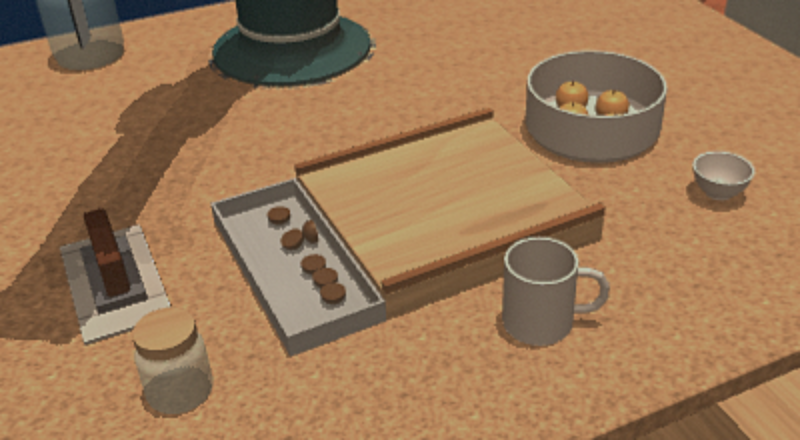

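View pics/w7.png

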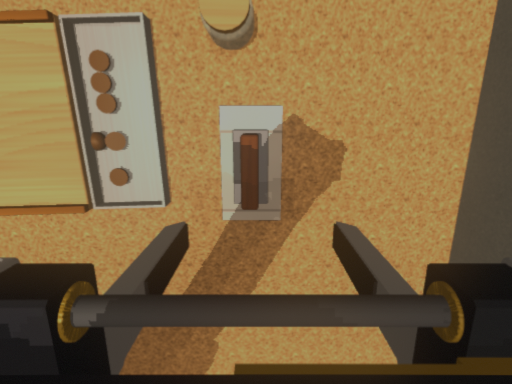

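Run:
```python
from h import *
p=shot('wrist'); C=cloud(p)
for q in [(98,141),(94,141),(116,141),(101,60),(119,177)]: print(q,C[q[1],q[0]].round(3))
P=C[133:150,88:126].reshape(-1,3); print(P[:,2].max(), P[P[:,2]>.02][:, :3].min(0), P[P[:,2]>.02].max(0))
p=shot('side'); print('apr',[(round(a['confidence'],2),np.round(a['location'])) for a in nets.tip_of(p,'apricot0')])
cv2.imwrite('pics/fin.png',cv2.resize(p['image'][110:270,160:330][...,::-1],None,fx=3.5,fy=3.5))
```

```text
(98, 141) [ 0.533 -0.158  0.03 ]
(94, 141) [ 0.533 -0.154  0.033]
(116, 141) [ 0.532 -0.18   0.019]
(101, 60) [ 0.648 -0.172  0.019]
(119, 177) [ 0.475 -0.178  0.019]
0.4836290817173969 [ 0.5199079  -0.40387264  0.02002787] [ 0.56847539 -0.13604659  0.48362908]
apr []
```

View pics/fin.png

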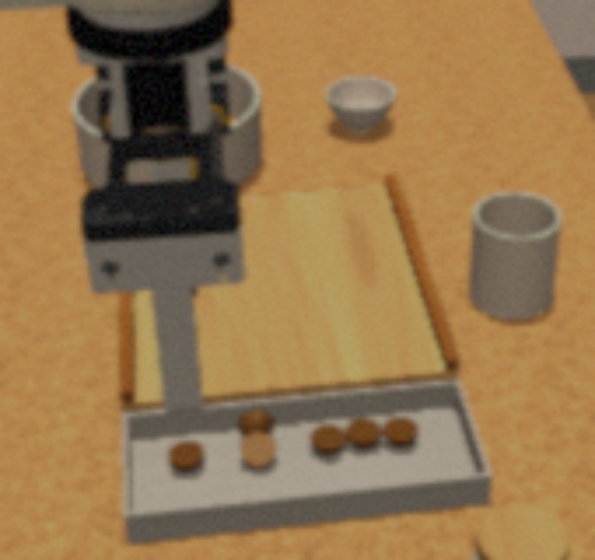

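```bash
python3 -c "
from bench import robot
print(robot.sign_off())"
```

```text
the job is handed in; nothing more can be done
None
```

I signed the job off at about 56 s: all four apricots were lowered into the pot (three visible in the last picture, the fourth hidden by the pot wall), all six shells are in the tray (one leaning on its side), the scraper stands upright at the centre of its tile, and the mug, jar and bowl were left alone; the one slip was the fingertips tapping the board at about 71 N while taking the fourth apricot, under the 120 N wrist limit.

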